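Drop the stand and hold the test mast upright

TASK

Pull the lock pin up out of its detent on the leaning aluminium mast and drop it in the grey parts tray. Then flip the mast's stand out and all the way down, over centre, until it snaps against its stop. Finally bring the mast upright until the stand's foot presses on the perforated board, and finish while still holding it there with the gripper, because it tips back if let go; leave the loose parts on the board alone.

Things in the scene. Friction and masses are not known exactly. Their poses are not given: they have to be found in the camera images.
- mast_top (a point): centre of the top of the mast, a 40 (y) x 20 (x) mm aluminium profile, top 300 mm over the board when upright, uppermost 50 mm free to grip. Mast axes: z up along it, y along its foot hinge toward the stand's side, -x where it is raised to (roughly the robot). The hinge axis is 270 mm below along z. A motor behind (+x) makes it fall back: 2 to 3 N at the top raise it, about 0.5 N hold it upright
- mast (a joint): tilt of the mast at its foot hinge in rad: 0 = leaning back on its rubber rest (as at the start, 0.22 rad from vertical), 0.22 = upright, more = past upright toward -x. With the stand down its foot meets the board at 0.22
- pin_knob (a point): centre of the round steel knob (24 mm diameter, 28 mm high) atop the loose lock pin; z = its axis, parallel to the mast. Pin 97 mm, 70 g: below the knob a 9 mm neck, a 16 mm diameter flange, and a 10 mm diameter shank ending 81 mm below this point. Sprung balls hold its groove (about 5 N to pull it free, then some drag); the shank leaves the socket after 55 mm of pull along the axis
- pin_seat (a point): centre of the top of the pin's socket, a dark 30 x 28 x 25 mm block at the end of the mast's upper side arm (25 mm high, along +y); axes as the mast's; x -25, y 103, z -50 mm from mast_top. The knob's centre is 29 mm above it while the pin is seated. While in, the pin's lower end blocks the stand
- stand_pivot (a point): hinge centre of the stand, x -25, y 90, z -190 mm from mast_top in mast axes (fixed to the mast, same axes); the stand turns about the mast's x axis
- stand_toe (a point): point on the stand's toe (its foot), 45 mm from the leg, 15 mm from the tip. The stand is an L of 12 mm round bar: leg 106 mm from the pivot, toe bent 60 mm toward the mast's -x, rubber on its outer half. At the start the leg stands up; the toe is 34 mm below pin_seat, in front of the socket, free from above and both sides (the socket ends 40 mm, the toe 85 mm before the mast axis)
- stand (a joint): angle of the stand in rad: 0 = leg straight up (stowed), 1.57 = level, pointing along the mast's +y, 3.14 = straight down, 3.32 = fully down on its stop. A toggle spring drives it back to 0 below about 1.1 and on to 3.32 by itself beyond about 1.2; 2 N sideways on the toe at the start turn it, less later
- tray: open grey plastic parts tray on the board, fixed, 240 (x) x 200 (y) x 35 mm high, walls 4 mm; origin at the centre of its underside on the board
- tray_in (a point): centre of the tray's inner floor, axes of the tray
- board: black perforated steel mounting board, 600 (x) x 900 (y) x 12 mm, its top 12 mm above the work surface; origin at the centre of its underside; fixed
- foot: aluminium bracket screwed to the board that carries the mast's hinge: plate 150 x 110 x 12 mm with a rear post 110 mm high 62 mm behind the hinge; origin on the board under the hinge axis; fixed
- motor: loose bystander: black 42 mm square motor, 40 mm high, shaft up; origin at its underside
- offcut: loose bystander: offcut of aluminium profile lying flat, 40 x 90 x 20 mm; origin at its underside
- pulley: loose bystander: aluminium pulley lying flat, 44 mm diameter, 28 mm high; origin at its underside
There are look-alikes about, which are no part of the job. What is shaped like the part that bears pin_knob but green is not meant.

How it is judged:
By the outcome, as a careful person would: the job done as asked, in the order asked, and still so for the second after the job is handed in, while the arm keeps its last pose, push and grip.
It also fails if it takes over 67 s, if anything falls off the work surface, if the arm or the gripper's body presses on something with over 40 N, if the wrist force passes 120 N, or if a joint passes its speed limit or range.

ROBOT

A 6-joint arm with a two-finger parallel gripper is mounted at the origin on the work surface. World frame = base frame: x ahead of the robot, y to its left, z up, the work surface at z = 0. Lengths are in mm, angles in rad, forces in N, time in s.
With the tool pointing down it reaches from about 350 to 975 mm from the base axis. Payload 7.1 kg.
Tool frame: the origin (TCP) lies between the finger pads; the fingertips stand 14 mm ahead of it and the grasp point (between the pads) lies 5 mm behind it; z points along the fingers, y is the direction in which the jaws open and shut (so a half turn about z gives the same grasp; the last joint's range is limited). The gripper opens to 88 mm and grips with 3 to 60 N. Pads are 20 mm wide; open, the fingers measure 115 mm over their backs; the gripper's body (75 mm by 178 mm) begins 61 mm behind the grasp point.
Start: joints at [1.144, 0.423, 1.63, -0, 1.089, -0.019], TCP at [247.837, 573.744, 236.675] pointing down, gripper open.
Joint ranges: [-3, 3], [-0.9, 2.11], [0.09, 2.58], [-1.31, 4.45], [0.11, 2.69], [-2.54, 2.54]. Speed limits (rad/s): [2.39, 2.39, 3.01, 3.14, 3.14, 3.14].

INTERFACE

Orientations are given as a rotation vector (axis times angle).
In Python, from workcell import get_obs, get_image, calibration, close_job, regions_of, place_of gives the robot as it stands.
- The arm moves only by the tool move_arm, never from a script. Its argument "deltas" is a list of rows, each a list of 5 numbers: the closure in counts, from 0 (fully open) to 255 (shut), then the shift along the tool's x, y, z in m, then the turn about the tool's z in rad. In form: [[grip, x, y, z, roll], ...]. A call has 1 to 5 rows; each row is the pose to reach, as a shift and turn from the pose commanded when the call began, along the tool's axes at that moment; what a row does not reach only later rows make up. A row lasts 1/12 s, in which the tool goes at most 41.7 mm and 7.16 degrees, less where a joint would pass 70% of its speed; a pose out of reach is approached as far as the arm can. A call with a gripper value outside its range is refused whole. The fingers move at their own pace and stop on an object; the grip force is fixed at half the most. Time passes only in rows, so rows that repeat a pose let the fingers close. It gives the time, the measured TCP pose, the force and the opening at its end, in the units of the state.
- get_obs(): the state, without advancing time (a new reading comes with each control period).
- get_image(name): name is "side" or "top" or "wrist"; returns the picture (420x560x3 uint8, blue, green, red); there is no depth.
- calibration(name): a dict with "intrinsics" (3x3 intrinsics, pixels), "world_to_cam" (4x4, takes a point from world to camera coordinates); the wrist camera has in their place "hand_eye" (4x4, takes a point from camera to tool coordinates, whose origin is the TCP and whose axes are the flange's). Camera axes: x right, y down, z forward; pixel columns grow to the right and rows downward; lengths in mm; the calibration is good to about 2 mm. The wrist camera is an equidistant fisheye: a pixel r from the principal point sees the ray r / f radians off the axis. A picture is of the moment at which its call begins: read the wrist's pose just before it. calibration takes no time and is no camera call.
- close_job(): hands the job in, once; it reports no verdict.
Trained networks look in the newest picture that a camera, given by its name, has taken for a name from the list of things; names that differ only in an ending like _2 or _b are one class to them, and where a whole thing is asked for, a point or a joint stands for the part that bears it (a point fixed in the world has none). Each returns a list of dicts, best first, with "conf" (0 to 1); they miss things now and then, are a little off and sometimes report something else, mostly with a low value. They report only what shows in the picture. A call takes as long as a camera call. They do not tell look-alikes from the thing itself.
- regions_of(camera, name): "region" (420x560 bool, what is visible of it).
- place_of(camera, name): "location" ([x, y, z] in mm, in world coordinates, good to about 4 mm: a listed point, or the origin of a listed thing).
The state is a dict: "t": time; "qpos": joint angles; "qvel": joint speeds; "joint_torque": joint torques, N m; "ee_pos": TCP position; "orientation": TCP orientation; "ft_force": force on the tool from outside, world axes, zero at the start; "moment": the same for the moment, N m; "width": finger opening in mm.
Only numpy, scipy, OpenCV 4.12 (cv2) and the standard library are available. Lean on these libraries where they do the work, as an engineer would, in place of code of your own. Each camera call takes 0.05 s, during which the arm holds its last target.

## Working session

There is one attempt and no reset: what is moved stays moved. The work goes in short steps, Python scripts to look and compute and a tool call to move; the robot and the scene stay as the last step left them, time stands still between calls to the robot, and variables do not carry over. Pictures are saved under pics/ and viewed, and the job is handed in when it is done.

Besides the shell and the picture viewer there is one more tool, called after ">>>" in YAML: its name, and indented under it one key for each argument. move_arm: Moves the arm, as the interface text tells. Its arguments: {"type":"object","properties":{"deltas":{"type":"array","items":{"type":"array","items":{"type":"number"}}}},"required":["deltas"]}

```bash
ls -la; mkdir -p pics; python3 - <<'E'
from workcell import *
import cv2
o=get_obs(); print(o)
for n in ("side","top","wrist"):
    im=get_image(n); cv2.imwrite(f"pics/a_{n}.png",im)
    c=calibration(n); print(n,{k:v for k,v in c.items()})
print(get_obs()['t'])
E
```

```text
total 12
drwxr-xr-x  3 agent agent 4096 Dec  7 13:46 .
drwxr-xr-x 23 root  root  4096 Dec  7 13:46 ..
drwxr-xr-x  2 agent agent 4096 Dec  7 13:46 pics
{'t': 0.0, 'qpos': array([ 1.14399138e+00,  4.23859904e-01,  1.63068011e+00, -6.34798908e-06,
        1.08859263e+00, -1.89912477e-02]), 'qvel': array([-7.40836070e-04,  9.48269618e-04, -5.19377386e-04, -9.74647489e-05,
        5.30655602e-04,  8.62811657e-04]), 'joint_torque': array([ 1.50403015e-03, -5.44639242e+01, -2.73651356e+01,  6.44334080e-02,
        2.30402488e-02, -1.25398810e-04]), 'ee_pos': array([247.62985717, 573.27157656, 235.89366431]), 'orientation': array([-6.36089844e-01, -3.07618012e+00,  2.36085571e-03]), 'ft_force': array([-0.26305037, -0.11888478,  0.03947861]), 'moment': array([-0.00065801, -0.00922202,  0.02497116]), 'width': 87.31469607202695}
side {'intrinsics': array([[454.80211664,   0.        , 283.09130005],
       [  0.        , 454.80211664, 206.73602148],
       [  0.        ,   0.        ,   1.        ]]), 'world_to_cam': array([[ 9.39108617e-01, -3.43327911e-01,  1.41757214e-02,
        -4.13987556e
[... 629 characters left out ...]
 [ 1.81310008e-01, -1.15194459e-02, -9.83358522e-01,
         1.12119979e+03],
       [ 0.00000000e+00,  0.00000000e+00,  0.00000000e+00,
         1.00000000e+00]])}
wrist {'intrinsics': array([[325.1922621 ,   0.        , 281.22132779],
       [  0.        , 325.1922621 , 208.08746393],
       [  0.        ,   0.        ,   1.        ]]), 'hand_eye': array([[ 6.96863500e-04, -9.61633012e-01, -2.74338230e-01,
         7.41983689e+01],
       [ 9.99999685e-01,  5.66232024e-04,  5.55357794e-04,
         2.94105354e-01],
       [-3.78711297e-04, -2.74338531e-01,  9.61633104e-01,
        -1.48093974e+02],
       [ 0.00000000e+00,  0.00000000e+00,  0.00000000e+00,
         1.00000000e+00]])}
0.15
```

View pics/a_side.png

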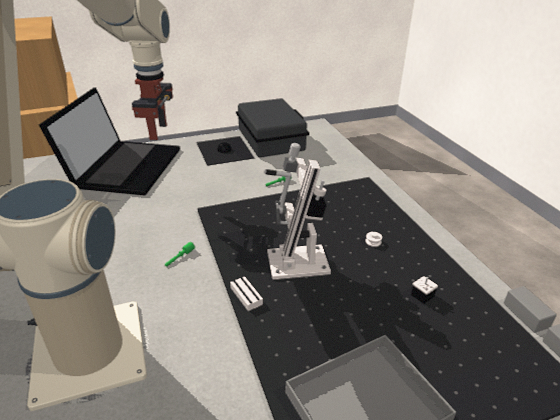

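View pics/a_top.png

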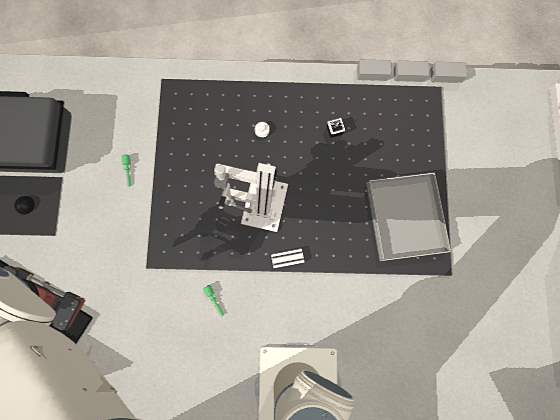

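```bash
python3 - <<'E'
from workcell import *
import numpy as np
for cam in ("side","top"):
    for n in ("mast_top","pin_knob","pin_seat","stand_pivot","stand_toe","tray_in","foot","motor","offcut","pulley"):
        print(cam,n,[(np.round(d['location'],1).tolist(),round(d['conf'],2)) for d in place_of(cam,n)][:3])
print(get_obs()['t'])
E
```

```text
side mast_top [([550.0, 101.6, 302.6], 0.87)]
side pin_knob [([259.4, 267.1, 12.0], 0.72), ([541.2, 211.2, 286.5], 0.66), ([647.6, 535.0, 9.2], 0.38)]
side pin_seat [([534.6, 206.3, 263.9], 0.7)]
side stand_pivot [([501.5, 203.9, 126.1], 0.96)]
side stand_toe [([482.4, 209.2, 238.1], 0.83), ([490.5, -316.1, 9.9], 0.38)]
side tray_in [([492.6, -322.3, 15.4], 0.92)]
side foot [([489.5, 113.0, 13.9], 0.66), ([534.2, 206.0, 261.8], 0.19)]
side motor [([757.8, -100.3, 15.4], 0.86)]
side offcut [([361.7, 34.8, 14.0], 0.88), ([754.3, 122.7, 15.8], 0.55)]
side pulley [([753.7, 122.0, 13.0], 0.53)]
top mast_top [([543.8, 103.9, 304.3], 0.61)]
top pin_knob [([540.9, 205.0, 293.5], 0.7), ([257.3, 264.2, 17.3], 0.7)]
top pin_seat [([536.3, 205.8, 261.1], 0.87)]
top stand_pivot [([501.1, 205.3, 128.3], 0.57)]
top stand_toe [([533.9, 209.8, 264.7], 0.67), ([489.2, 113.6, 6.8], 0.67), ([479.5, 207.6, 240.9], 0.46)]
top tray_in [([488.8, -323.3, 16.4], 0.62), ([544.3, 101.0, 304.6], 0.27)]
top foot [([489.0, 111.5, 9.6], 0.9)]
top motor [([761.6, -104.1, 9.9], 0.58)]
top offcut [([354.3, 36.1, 9.1], 0.8)]
top pulley [([753.3, 121.3, 6.5], 0.57)]
1.15
```

```bash
cat > h.py <<'E'
from workcell import *
import numpy as np, cv2
from scipy.spatial.transform import Rotation as R
from scipy.optimize import least_squares
OFF={'mast_top':(0,0,0),'pin_seat':(-25,103,-50),'pin_knob':(-25,103,-21),'stand_pivot':(-25,90,-190),'stand_toe':(-70,90,-84)}
def mast_R(yaw,lean): return R.from_euler('z',yaw).as_matrix()@R.from_euler('y',lean).as_matrix()
def mpoint(p,off,lean=0.22):
    hx,hy,hz,yaw=p; return np.array([hx,hy,hz])+mast_R(yaw,lean)@(np.array(off)+[0,0,270])
def project(cam,pts,obs=None):
    c=calibration(cam);pts=np.atleast_2d(pts);K=c['intrinsics']
    if cam!='wrist':
        q=pts@c['world_to_cam'][:3,:3].T+c['world_to_cam'][:3,3]
        q=q@K.T; return q[:,:2]/q[:,2:]
    o=obs; Rt=R.from_rotvec(o['orientation']).as_matrix()
    t=(pts-o['ee_pos'])@Rt; H=c['hand_eye']; q=(t-H[:3,3])@H[:3,:3]
    r=np.linalg.norm(q[:,:2],axis=1); th=np.arctan2(r,q[:,2]); s=K[0,0]*th/np.maximum(r,1e-9)
    return q[:,:2]*s[:,None]+K[:2,2]
def ang():
    o=get_obs();M=R.from_rotvec(o['orientation']).as_matrix();return o,M
def to_tool(target,yang=None):
    """shift in tool axes (m) and roll to reach target world point & tool y angle"""
    o,M=ang(); d=M.T@(np.array(target)-o['ee_pos'])/1000
    out=np.round(d,4).tolist()
    if yang is not None:
        cur=np.arctan2(M[1,1],M[0,1]); a=-(yang-cur); a=(a+np.pi/2)%np.pi-np.pi/2; out.append(round(a,4))
    return out
E
python3 - <<'E'
from h import *
obs=[('mast_top',(550,101.6,302.6)),('mast_top',(543.8,103.9,304.3)),('pin_knob',(541.2,211.2,286.5)),('pin_knob',(540.9,205,293.5)),('pin_seat',(534.6,206.3,263.9)),('pin_seat',(536.3,205.8,261.1)),('stand_pivot',(501.5,203.9,126.1)),('stand_pivot',(501.1,205.3,128.3)),('stand_toe',(482.4,209.2,238.1)),('stand_toe',(479.5,207.6,240.9))]
def f(p): return np.concatenate([mpoint(p,OFF[n])-x for n,x in obs]+[[(p[2]-42)/.3]])
s=least_squares(f,[489,112,42,-.1]);p=s.x;print(p.tolist(),np.round(f(p),1))
for n in OFF: print(n,mpoint(p,OFF[n]).round(1))
for c in('side','top'):
    im=get_image(c)
    for n in OFF:
        u=project(c,mpoint(p,OFF[n]))[0]; cv2.circle(im,tuple(np.int32(np.round(u))),2,(0,0,255),-1)
    cv2.imwrite(f'pics/b_{c}.png',im)
    x0,y0=(240,120) if c=='side' else (190,140)
    cv2.imwrite(f'pics/bz_{c}.png',cv2.resize(im[y0:y0+170,x0:x0+120],None,fx=3.5,fy=3.5,interpolation=cv2.INTER_CUBIC))
o,M=ang();print(M.round(3))
E
```

```text
[488.98795675420524, 114.08465929168072, 42.02176748672268, -0.2214835994533107] [-3.5 -0.5  2.9  2.7 -2.8  1.2 -0.4 -3.2  4.  -0.1  3.  -3.   0.1  3.1
 -1.7 -1.6  3.6  1.1  0.5 -0.5 -0.6  0.9 -1.9 -2.8 -0.7 -1.2  0.7  2.2
  0.4 -2.1  0.1]
mast_top [546.5 101.1 305.5]
pin_seat [534.7 209.4 262.2]
pin_knob [540.8 208.  290.5]
stand_pivot [502.  203.4 125.5]
stand_toe [481.7 208.  238.8]
[[-0.918  0.397 -0.   ]
 [ 0.397  0.918 -0.   ]
 [ 0.    -0.    -1.   ]]
```

View pics/bz_side.png

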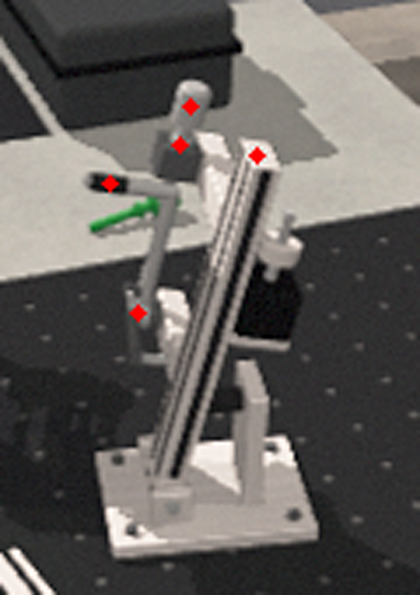

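View pics/bz_top.png

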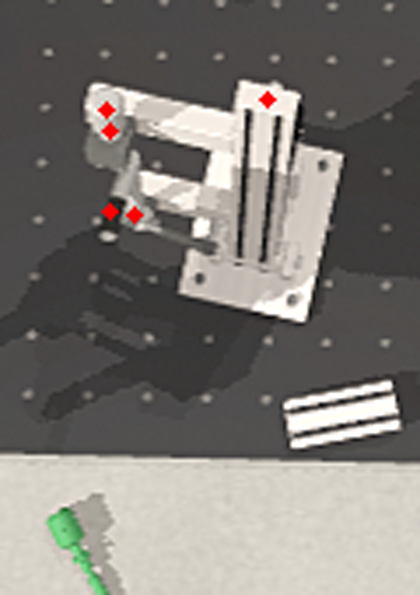

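View pics/a_wrist.png

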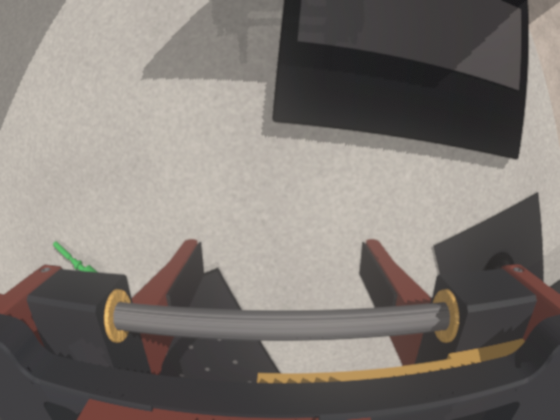

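```bash
python3 - <<'E'
from h import *
print(to_tool((541,208,400),1.349))
E
```

```text
[-0.4142, -0.2195, -0.1633, np.float64(-0.1859)]
```

>>> move_arm:
  deltas:
    - [0, 0, 0, -0.04, 0]
    - [0, 0, 0, -0.08, 0]
    - [0, 0, 0, -0.12, 0]
    - [0, 0, 0, -0.16, 0]

```text
t: 1.58
ee_pos: [247.7, 573.4, 398.4]
orientation: [-0.636, -3.076, 0.001]
ft_force: [-0.1, 1.1, -0.9]
width: 87.7
```

>>> move_arm:
  deltas:
    - [0, -0.034, -0.018, 0, 0]
    - [0, -0.07, -0.037, 0, 0]
    - [0, -0.106, -0.056, 0, 0]
    - [0, -0.142, -0.075, 0, 0]
    - [0, -0.178, -0.094, 0, 0]

```text
t: 2.0
ee_pos: [374.6, 415.3, 396.9]
orientation: [0.635, 3.076, 0.001]
ft_force: [0.3, 0.7, 0.0]
width: 87.7
```

>>> move_arm:
  deltas:
    - [0, -0.036, -0.019, 0, 0]
    - [0, -0.072, -0.038, 0, 0]
    - [0, -0.108, -0.057, 0, 0]
    - [0, -0.144, -0.076, 0, 0]
    - [0, -0.18, -0.095, 0, 0]

```text
t: 2.42
ee_pos: [502.4, 256.5, 396.9]
orientation: [0.636, 3.076, 0.001]
ft_force: [-0.6, 0.0, -0.2]
width: 88.1
```

```bash
python3 - <<'E'
from h import *
print(to_tool((541,208,400),1.349))
E
```

```text
[-0.0546, -0.0292, -0.0031, np.float64(-0.186)]
```

>>> move_arm:
  deltas:
    - [0, -0.027, -0.015, -0.002, -0.1]
    - [0, -0.0546, -0.0292, -0.003, -0.186]
    - [0, -0.0546, -0.0292, -0.003, -0.186]

```text
t: 2.67
ee_pos: [542.8, 206.0, 399.8]
orientation: [0.347, 3.121, -0.002]
ft_force: [-0.5, -0.7, -0.2]
width: 87.6
```

```bash
cat > look.py <<'E'
from h import *
import sys
P=[488.988,114.085,42.02,-.2215]
tag=sys.argv[1]; lean=float(sys.argv[2]) if len(sys.argv)>2 else .22
o=get_obs(); im=get_image('wrist')
cv2.imwrite(f'pics/{tag}_w0.png',im)
for n in OFF:
    u=project('wrist',mpoint(P,OFF[n],lean),o)[0]; print(n,u.round(1)); cv2.circle(im,tuple(np.int32(np.round(u))),2,(0,0,255),-1)
cv2.imwrite(f'pics/{tag}_w.png',im)
for n in ('mast_top','pin_knob','pin_seat','stand_toe'):
    print(n,[(np.round(d['location'],1).tolist(),round(d['conf'],2)) for d in place_of('wrist',n)][:3])
print(o['ee_pos'],o['t'])
E
python3 look.py c; python3 -c "
from h import *
print(to_tool((541,208,400),1.349))"
```

```text
mast_top [160.8 243.8]
pin_seat [282.7 190.7]
pin_knob [282.8 205.9]
stand_pivot [272.3 144.2]
stand_toe [268.9 132.3]
mast_top [([550.1, 100.0, 307.2], 0.59), ([493.1, -320.0, 10.0], 0.15)]
pin_knob [([541.9, 206.2, 291.4], 0.8), ([647.9, 537.6, 7.1], 0.78), ([491.7, 114.6, 12.6], 0.37)]
pin_seat [([532.5, 212.3, 266.3], 0.65)]
stand_toe [([484.7, 206.4, 239.1], 0.91)]
[542.82479462 205.99944422 399.76642858] 2.6667
[-0.0022, -0.0023, -0.0004, np.float64(0.0001)]
```

View pics/c_w.png

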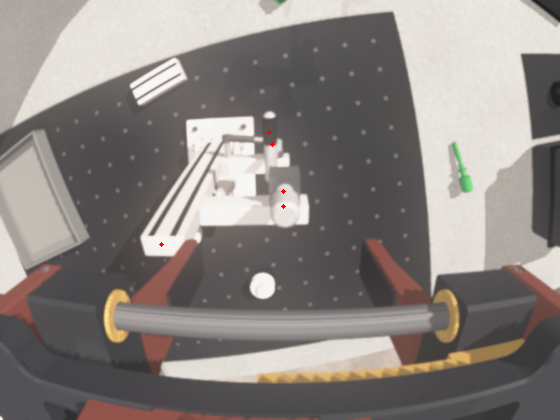

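```bash
python3 - <<'E'
import cv2
im=cv2.imread('pics/c_w0.png'); cv2.imwrite('pics/c_z.png',cv2.resize(im[100:270,130:320],None,fx=4,fy=4,interpolation=cv2.INTER_CUBIC)[:600,:780])
E
```

```text
(no output)
```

View pics/c_z.png

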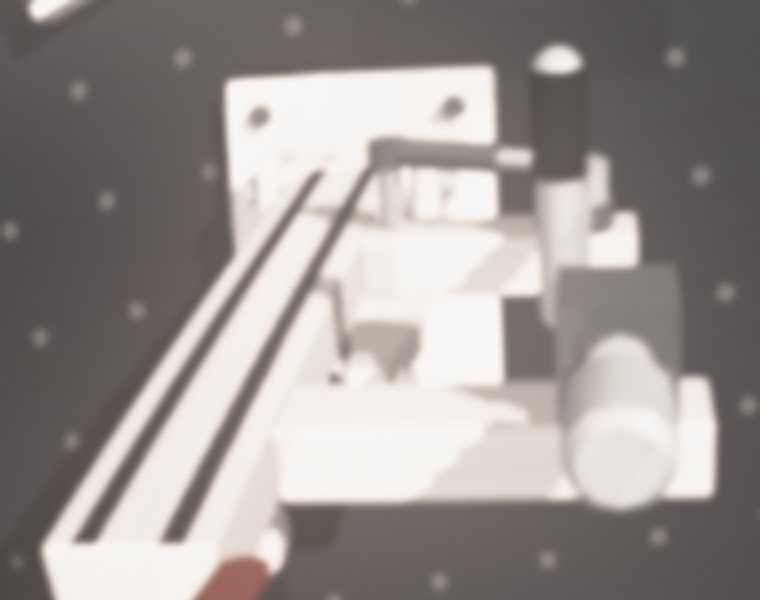

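```bash
python3 look.py d; python3 - <<'E'
import cv2
from h import *
o,M=ang();print(o['ee_pos'],o['qvel'].round(3),M.round(3).tolist())
P=[488.988,114.085,42.02,-.2215]
im=cv2.imread('pics/d_w0.png')
for off in ((-25,103,-7),(-25,103,-35)): print(project('wrist',mpoint(P,off),o))
cv2.imwrite('pics/d_z.png',cv2.resize(im[100:270,130:320],None,fx=4,fy=4,interpolation=cv2.INTER_CUBIC)[:600,:780])
E
```

```text
mast_top [157.1 248.9]
pin_seat [278.3 195.8]
pin_knob [278.1 211.4]
stand_pivot [269.2 148. ]
stand_toe [264.7 137.3]
mast_top [([548.7, 101.4, 306.3], 0.61)]
pin_knob [([541.9, 208.9, 292.5], 0.84), ([650.5, 534.3, 9.8], 0.84)]
pin_seat [([536.7, 209.5, 264.1], 0.87)]
stand_toe [([480.8, 207.5, 238.9], 0.71)]
[539.32949725 210.71343123 399.61501574] 2.9167
[539.6156438  210.58156349 399.76546004] [-0.006  0.001 -0.001 -0.002 -0.002 -0.003] [[-0.976, 0.219, 0.0], [0.219, 0.976, 0.0], [-0.0, 0.0, -1.0]]
[[277.98966005 219.56769093]]
[[278.27334461 203.06634785]]
```

View pics/d_z.png

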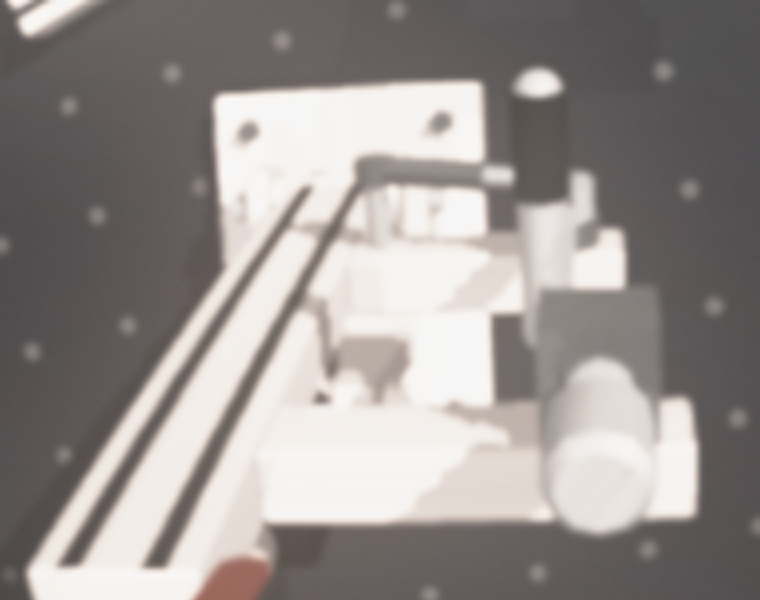

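>>> move_arm:
  deltas:
    - [0, -0.0018, -0.0009, 0.035, 0]
    - [0, -0.0018, -0.0009, 0.07, 0]
    - [0, -0.0018, -0.0009, 0.095, 0]
    - [0, -0.0018, -0.0009, 0.1115, 0]
    - [0, -0.0018, -0.0009, 0.1115, 0]

```text
t: 3.58
ee_pos: [539.4, 208.1, 284.3]
orientation: [-0.346, -3.116, 0.005]
ft_force: [0.2, 0.1, -0.9]
width: 87.8
```

```bash
python3 look.py e; python3 - <<'E'
from h import *
print(get_obs()['ee_pos'],get_obs()['ft_force'])
cv2.imwrite('pics/e_s.png',cv2.resize(get_image('side')[90:260,200:360],None,fx=3.5,fy=3.5,interpolation=cv2.INTER_CUBIC))
E
```

```text
mast_top [ 94.3 326.8]
pin_seat [281.3 243.6]
pin_knob [281.1 276.9]
stand_pivot [268.1 159.5]
stand_toe [259.7 148.2]
mast_top []
pin_knob [([543.5, 209.1, 288.8], 0.95), ([651.2, 536.9, 10.4], 0.77)]
pin_seat [([532.0, 209.5, 263.0], 0.97)]
stand_toe [([484.0, 208.1, 239.3], 0.61)]
[539.35475546 208.12770729 284.26945943] 3.5833
[542.53259059 209.00137293 290.00035893] [0.13340356 0.70899517 0.91582419]
```

View pics/e_w.png

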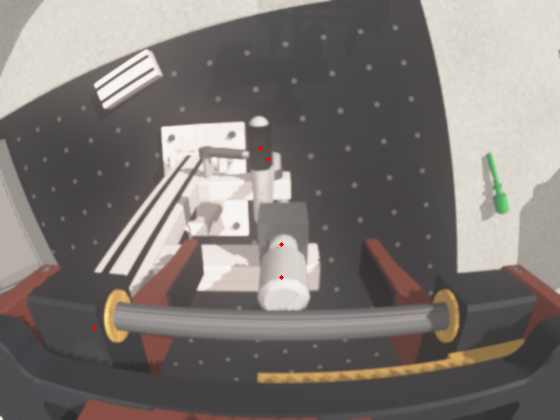

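View pics/e_s.png

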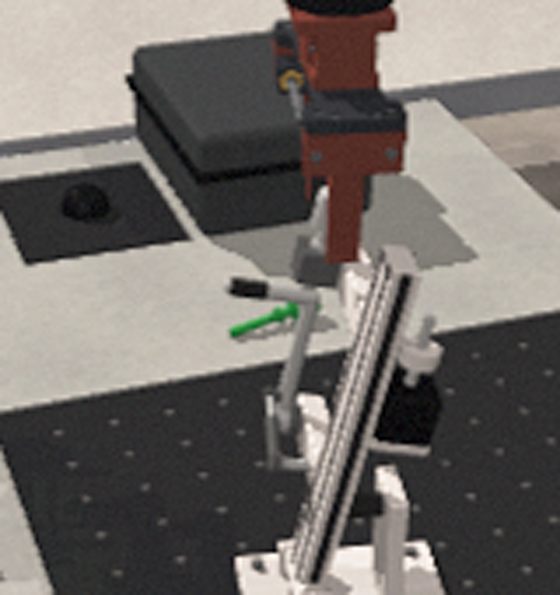

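>>> move_arm:
  deltas:
    - [0, 0.001, 0.0005, 0.003, 0]
    - [255, 0.001, 0.0005, 0.003, 0]
    - [255, 0.001, 0.0005, 0.003, 0]
    - [255, 0.001, 0.0005, 0.003, 0]
    - [255, 0.001, 0.0005, 0.003, 0]

```text
t: 4.3
ee_pos: [540.8, 209.2, 285.3]
orientation: [0.348, 3.122, 0.0]
ft_force: [-0.8, 0.0, -0.2]
width: 64.4
```

>>> move_arm:
  deltas:
    - [255, 0, 0, 0, 0]
    - [255, 0, 0, 0, 0]
    - [255, 0, 0, 0, 0]

```text
t: 4.55
ee_pos: [540.8, 209.2, 285.2]
orientation: [-0.348, -3.122, 0.0]
ft_force: [0.2, -0.2, 0.4]
width: 44.3
```

>>> move_arm:
  deltas:
    - [255, 0, 0, 0, 0]
    - [255, 0, 0, 0, 0]
    - [255, 0, 0, 0, 0]
    - [255, 0, 0, 0, 0]
    - [255, 0, 0, 0, 0]

```text
t: 4.97
ee_pos: [540.8, 209.2, 285.2]
orientation: [-0.348, -3.122, 0.0]
ft_force: [0.2, 0.3, 0.0]
width: 23.4
```

>>> move_arm:
  deltas:
    - [255, -0.001, 0, -0.005, 0]
    - [255, -0.0022, 0, -0.01, 0]
    - [255, -0.0033, 0, -0.015, 0]
    - [255, -0.0044, 0, -0.02, 0]
    - [255, -0.0055, 0, -0.025, 0]

```text
t: 5.38
ee_pos: [546.1, 208.0, 310.5]
orientation: [-0.348, -3.122, 0.0]
ft_force: [-1.6, 0.9, -5.4]
width: 23.7
```

>>> move_arm:
  deltas:
    - [255, -0.0022, 0, -0.01, 0]
    - [255, -0.0044, 0, -0.02, 0]
    - [255, -0.0065, 0, -0.029, 0]
    - [255, -0.0085, 0, -0.038, 0]
    - [255, -0.0105, 0, -0.047, 0]

```text
t: 5.8
ee_pos: [557.0, 205.7, 359.1]
orientation: [0.348, 3.121, 0.001]
ft_force: [-0.5, -0.1, -1.5]
width: 23.3
```

>>> move_arm:
  deltas:
    - [255, -0.0022, 0, -0.01, 0]
    - [255, -0.0044, 0, -0.02, 0]
    - [255, -0.0044, 0, -0.04, 0]

```text
t: 6.05
ee_pos: [560.3, 204.4, 396.6]
orientation: [-0.348, -3.12, 0.002]
ft_force: [-0.3, 0.3, -1.4]
width: 23.4
```

```bash
python3 look.py f; python3 - <<'E'
from h import *
print(get_obs()['ee_pos'],get_obs()['ft_force'],get_obs()['width'])
cv2.imwrite('pics/f_s.png',cv2.resize(get_image('side')[60:260,200:360],None,fx=3,fy=3,interpolation=cv2.INTER_CUBIC))
E
```

```text
mast_top [154.7 225.9]
pin_seat [280.3 172.8]
pin_knob [280.2 186.5]
stand_pivot [270.6 131.8]
stand_toe [266.4 114.6]
mast_top [([551.6, 105.1, 304.0], 0.81)]
pin_knob [([649.5, 540.3, 11.5], 0.85), ([565.4, 202.1, 403.9], 0.83)]
pin_seat [([533.2, 210.6, 263.9], 0.76)]
stand_toe [([483.7, 206.5, 238.4], 0.71)]
[560.32700951 204.36998003 396.58864343] 6.05
[560.40459534 204.64605408 396.56506366] [ 0.16674204 -0.17391547 -1.65541461] 23.282118018638744
```

View pics/f_s.png

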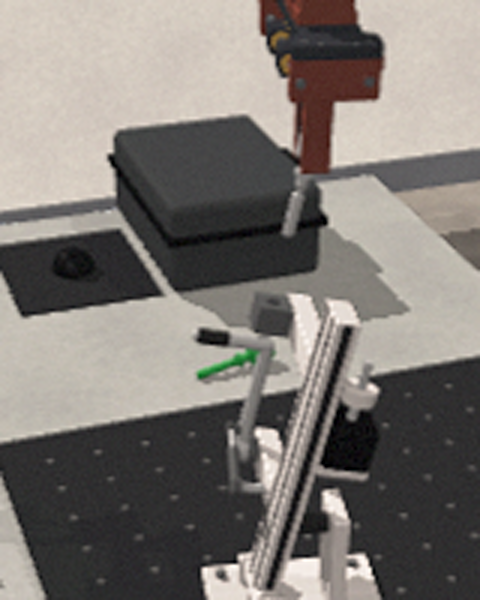

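View pics/f_w0.png

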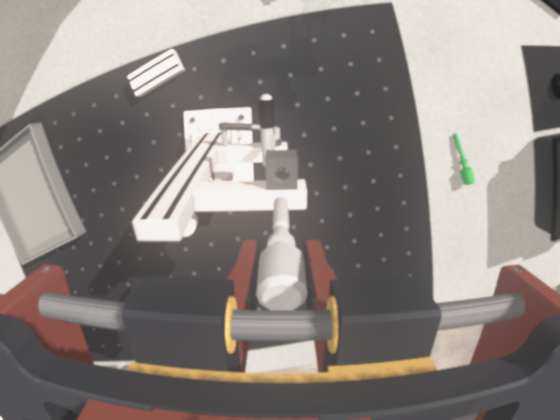

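>>> move_arm:
  deltas:
    - [255, 0, 0, -0.02, 0]
    - [255, 0, 0, -0.04, 0]
    - [255, -0.001, -0.01, -0.06, 0]
    - [255, -0.003, -0.035, -0.06, 0]
    - [255, -0.006, -0.07, -0.06, 0]

```text
t: 6.77
ee_pos: [551.3, 136.1, 457.1]
orientation: [0.343, 3.122, 0.001]
ft_force: [-0.0, -0.2, -1.3]
width: 23.5
```

>>> move_arm:
  deltas:
    - [255, -0.003, -0.036, 0, 0]
    - [255, -0.006, -0.072, 0, 0]
    - [255, -0.009, -0.108, 0, 0]
    - [255, -0.012, -0.144, 0, 0]
    - [255, -0.015, -0.18, 0, 0]

```text
t: 7.18
ee_pos: [525.2, -45.2, 456.1]
orientation: [-0.347, -3.121, -0.0]
ft_force: [0.6, 0.2, -1.0]
width: 23.4
```

>>> move_arm:
  deltas:
    - [255, -0.004, -0.036, 0, 0]
    - [255, -0.007, -0.072, 0, 0]
    - [255, -0.01, -0.108, 0, 0]
    - [255, -0.014, -0.144, 0, 0]
    - [255, -0.017, -0.18, 0, 0]

```text
t: 7.6
ee_pos: [502.3, -224.6, 456.1]
orientation: [-0.348, -3.121, -0.001]
ft_force: [1.8, -0.2, -0.5]
width: 23.0
```

```bash
python3 - <<'E'
from h import *
o=get_obs();print(to_tool((490,-322,150),None),o['width'],o['qpos'].round(2),o['ee_pos'])
E
```

```text
[-0.0099, -0.0978, 0.306] 22.98987866853061 [-0.44  0.13  1.52  0.    1.49 -1.79] [ 502.30184768 -224.63486908  456.0816283 ]
```

>>> move_arm:
  deltas:
    - [255, 0, -0.033, 0, 0]
    - [255, 0, -0.068, 0.02, 0]
    - [255, 0.003, -0.092, 0.055, 0]
    - [255, 0.004, -0.099, 0.095, 0]
    - [255, 0.004, -0.099, 0.135, 0]

```text
t: 8.02
ee_pos: [476.2, -320.6, 320.0]
orientation: [-0.352, -3.122, 0.001]
ft_force: [0.9, -1.4, -0.3]
width: 23.7
```

>>> move_arm:
  deltas:
    - [255, 0, 0, 0.04, 0]
    - [255, 0, 0, 0.08, 0]
    - [255, 0, 0, 0.12, 0]
    - [255, 0, 0, 0.155, 0]
    - [255, 0, 0, 0.18, 0]

```text
t: 8.43
ee_pos: [475.3, -317.3, 137.9]
orientation: [-0.347, -3.118, -0.004]
ft_force: [0.1, 0.3, -1.2]
width: 23.4
```

```bash
python3 - <<'E'
from h import *
im=get_image('side');cv2.imwrite('pics/g_s.png',im);cv2.imwrite('pics/g_w.png',get_image('wrist'))
print([(d['location'],d['conf']) for d in place_of('side','pin_knob')],[(d['location'],d['conf']) for d in place_of('wrist','tray_in')])
o=get_obs();print(o['width'],o['ee_pos'],o['ft_force'])
E
```

```text
[([262.4, 266.0, 12.3], 0.69), ([476.5, -315.4, 141.7], 0.57), ([645.4, 535.1, 11.9], 0.38)] [([487.9, -318.4, 16.5], 0.89)]
23.230293609730904 [ 477.23739288 -318.57678384  141.91490558] [ 0.76558874 -0.23101929 -0.10245422]
```

View pics/g_s.png

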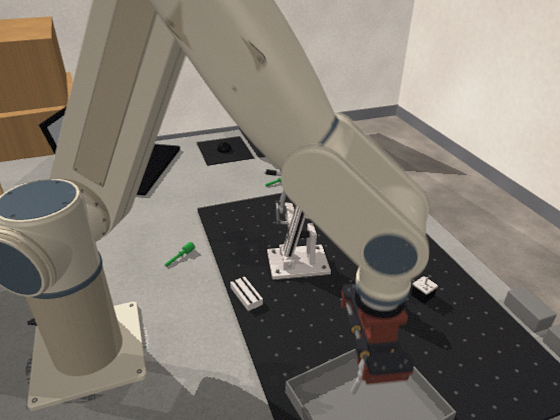

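View pics/g_w.png

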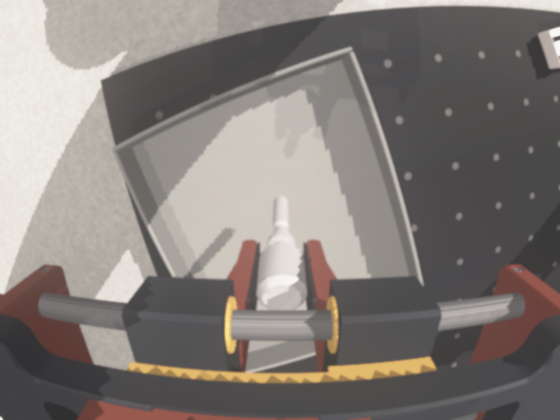

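>>> move_arm:
  deltas:
    - [255, 0, 0, 0.015, 0]
    - [255, 0, 0, 0.03, 0]
    - [255, 0, 0, 0.037, 0]
    - [255, 0, 0, 0.038, 0]
    - [0, 0, 0, 0.038, 0]

```text
t: 9.05
ee_pos: [478.1, -319.2, 105.4]
orientation: [0.347, 3.121, -0.001]
ft_force: [-0.5, 0.0, 0.8]
width: 27.2
```

>>> move_arm:
  deltas:
    - [0, 0, 0, 0, 0]
    - [0, 0, 0, 0, 0]
    - [0, 0, 0, 0, 0]
    - [0, 0, 0, 0, 0]

```text
t: 9.38
ee_pos: [477.8, -319.0, 104.8]
orientation: [0.348, 3.121, -0.001]
ft_force: [-0.3, -0.3, -0.3]
width: 53.2
```

>>> move_arm:
  deltas:
    - [0, 0, 0, -0.03, 0]
    - [0, 0, 0, -0.07, 0]
    - [0, 0, 0, -0.11, 0]
    - [0, 0, 0, -0.15, 0]
    - [0, 0, 0, -0.19, 0]

```text
t: 9.8
ee_pos: [477.1, -318.5, 296.3]
orientation: [0.348, 3.122, -0.0]
ft_force: [0.2, -0.2, -0.7]
width: 86.0
```

```bash
python3 - <<'E'
from h import *
cv2.imwrite('pics/i_w.png',get_image('wrist'))
print([(d['location'],d['conf']) for d in place_of('wrist','pin_knob')])
o=get_obs();print(o['width'],o['ee_pos'],o['ft_force'])
E
```

```text
[([550.7, -333.0, 29.5], 0.61)]
87.49744635138738 [ 480.3833157  -320.7994801   301.72664863] [1.16185715 0.51222861 0.10201668]
```

View pics/i_w.png

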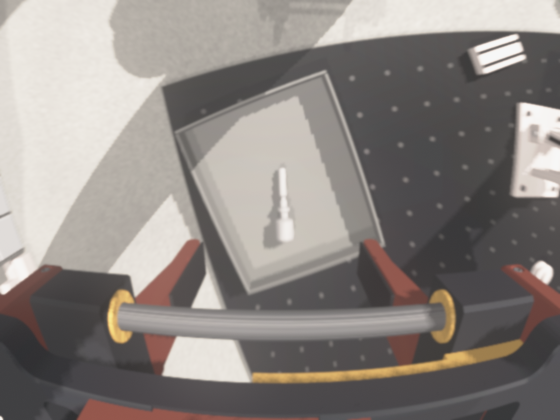

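```bash
cat >> h.py <<'E'
P=[488.988,114.085,42.02,-.2215]
def toeT(th,dy=0,dz=0,lean=.22,x=-71):
    return mpoint(P,(x,90+106*np.sin(th)-19.5+dy,-190+106*np.cos(th)),lean)+[0,0,5+dz]
E
python3 - <<'E'
from h import *
s=toeT(0,-16); print(s)
print(to_tool((s[0],s[1],400),1.349))
o,M=ang()
prev=s
for th,dy in ((0,0),(.2,0),(.4,0),(.6,0),(.8,0),(1.,0),(1.2,0),(1.3,0)):
    t=toeT(th,dy); print(th,t.round(1),(M.T@(t-s)).round(1))
E
```

```text
[472.96439251 173.55826899 244.03122881]
[0.1148, 0.4801, -0.1019, np.float64(0.0)]
0 [476.5 189.2 244. ] [ 0.  16.  -0.1]
0.2 [480.7 209.8 242. ] [ 0.5 37.1  1.9]
0.4 [483.8 229.8 235.9] [ 1.9 57.3  7.9]
0.6 [485.7 248.4 226. ] [ 4.3 75.9 17.7]
0.8 [486.3 264.9 212.7] [ 7.4 92.2 30.8]
1.0 [485.7 278.5 196.5] [ 11.2 105.4  46.9]
1.2 [483.8 288.8 178.1] [ 15.5 115.1  65.2]
1.3 [482.4 292.5 168.3] [ 17.9 118.5  75. ]
```

>>> move_arm:
  deltas:
    - [255, 0, 0.01, -0.035, 0]
    - [255, 0.004, 0.03, -0.07, 0]
    - [255, 0.01, 0.06, -0.1, 0]
    - [255, 0.019, 0.096, -0.102, 0]
    - [255, 0.028, 0.132, -0.102, 0]

```text
t: 10.32
ee_pos: [479.7, -183.2, 398.2]
orientation: [0.349, 3.118, -0.002]
ft_force: [1.0, 0.2, 0.4]
width: 57.7
```

>>> move_arm:
  deltas:
    - [255, 0.009, 0.037, 0, 0]
    - [255, 0.018, 0.074, 0, 0]
    - [255, 0.027, 0.111, 0, 0]
    - [255, 0.036, 0.148, 0, 0]
    - [255, 0.045, 0.185, 0, 0]

```text
t: 10.73
ee_pos: [475.3, 8.2, 395.8]
orientation: [-0.348, -3.122, 0.0]
ft_force: [1.0, -0.2, -0.2]
width: 24.6
```

>>> move_arm:
  deltas:
    - [255, 0.009, 0.036, 0, 0]
    - [255, 0.018, 0.072, 0, 0]
    - [255, 0.027, 0.108, 0, 0]
    - [255, 0.036, 0.145, 0, 0]
    - [255, 0.041, 0.162, 0, 0]

```text
t: 11.15
ee_pos: [471.0, 177.0, 395.7]
orientation: [-0.344, -3.122, -0.001]
ft_force: [0.2, -0.1, -0.0]
width: 0.5
```

```bash
python3 - <<'E'
from h import *
cv2.imwrite('pics/j_w.png',get_image('wrist'))
cv2.imwrite('pics/j_s.png',get_image('side'))
s=toeT(0,-16);print(to_tool(s,1.349))
o=get_obs();print(o['width'],o['ee_pos'],o['ft_force'])
E
```

```text
[-0.0025, -0.0019, 0.1514, np.float64(0.004)]
0.40003934439201017 [471.03909126 175.98630622 395.48295757] [-0.01253501  0.02737777  0.28264357]
```

View pics/j_w.png

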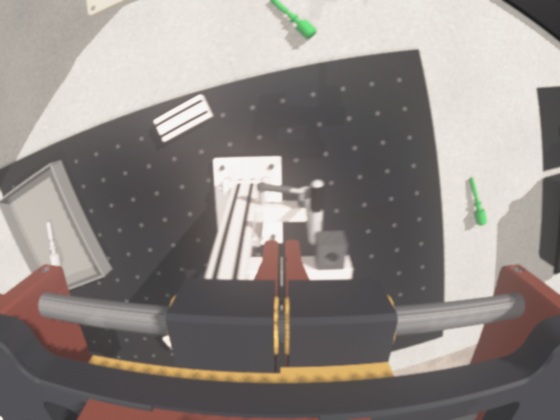

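>>> move_arm:
  deltas:
    - [255, -0.0025, -0.002, 0.03, 0]
    - [255, -0.0025, -0.002, 0.065, 0]
    - [255, -0.0025, -0.002, 0.1, 0]
    - [255, -0.0025, -0.002, 0.13, 0]
    - [255, -0.0025, -0.002, 0.148, 0]

```text
t: 11.67
ee_pos: [471.8, 169.2, 244.8]
orientation: [-0.348, -3.118, 0.004]
ft_force: [0.5, -0.8, 0.3]
width: 0.5
```

>>> move_arm:
  deltas:
    - [255, 0, 0, 0.0, 0]
    - [255, 0, 0, 0.0, 0]

```text
t: 11.83
ee_pos: [473.3, 170.0, 247.6]
orientation: [-0.349, -3.12, 0.002]
ft_force: [0.9, 0.5, 0.1]
width: 0.6
```

```bash
python3 - <<'E'
from h import *
cv2.imwrite('pics/k_w.png',get_image('wrist'))
cv2.imwrite('pics/k_s.png',cv2.resize(get_image('side')[60:260,200:360],None,fx=3,fy=3,interpolation=cv2.INTER_CUBIC))
s=toeT(0,-16);print(to_tool(s,1.349),to_tool(toeT(0),1.349))
o=get_obs();print(o['width'],o['ee_pos'],o['ft_force'])
E
```

```text
[0.0022, 0.0024, 0.0055, np.float64(-0.0006)] [0.0022, 0.0184, 0.0055, np.float64(-0.0006)]
0.47554493289283173 [474.5886554  170.76695146 249.54997937] [ 0.33524229 -0.72009628  0.16421339]
```

View pics/k_w.png

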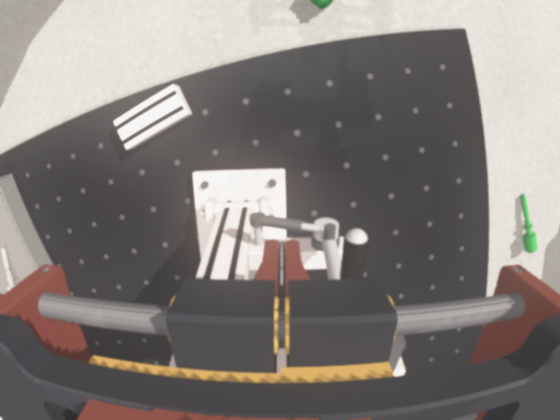

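View pics/k_s.png

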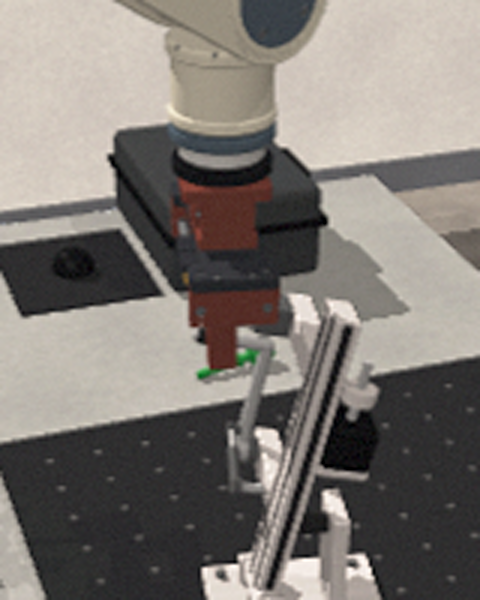

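>>> move_arm:
  deltas:
    - [255, 0.002, 0.008, 0.0055, 0]
    - [255, 0.002, 0.016, 0.0055, 0]
    - [255, 0.002, 0.024, 0.006, 0]
    - [255, 0.0025, 0.032, 0.0065, 0]
    - [255, 0.0027, 0.0395, 0.0075, 0]

```text
t: 12.35
ee_pos: [480.1, 211.2, 241.1]
orientation: [0.346, 3.122, 0.0]
ft_force: [-0.4, -2.7, 2.4]
width: 0.5
```

```bash
python3 - <<'E'
from h import *
cv2.imwrite('pics/l_s.png',cv2.resize(get_image('side')[60:260,200:360],None,fx=3,fy=3,interpolation=cv2.INTER_CUBIC))
for th in (.4,.6,.8,1.,1.2,1.3): print(th,to_tool(toeT(th)))
o=get_obs();print(o['width'],o['ee_pos'],o['ft_force'])
E
```

```text
0.4 [0.0004, 0.018, 0.005]
0.6 [0.0026, 0.0366, 0.0149]
0.8 [0.0056, 0.0527, 0.0282]
1.0 [0.0092, 0.0659, 0.0444]
1.2 [0.0133, 0.0755, 0.0628]
1.3 [0.0155, 0.0788, 0.0727]
0.2640395702652519 [480.23115073 212.18810806 240.86069959] [ 0.35067112 -1.60523024  1.24494246]
```

View pics/l_s.png

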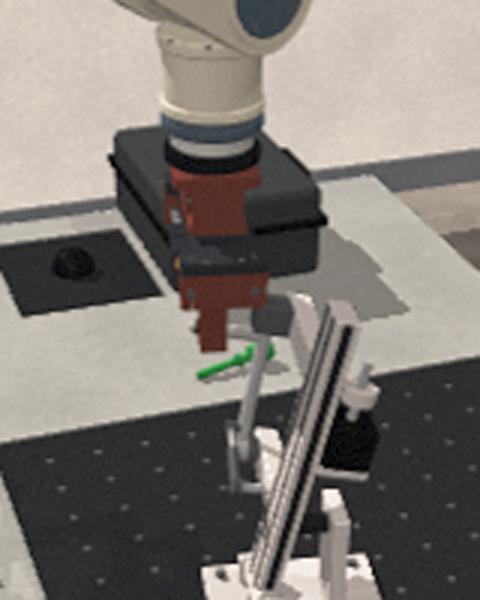

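>>> move_arm:
  deltas:
    - [255, 0.0002, 0.01, 0.0025, 0]
    - [255, 0.0004, 0.019, 0.005, 0]
    - [255, 0.0015, 0.029, 0.0095, 0]
    - [255, 0.0026, 0.038, 0.015, 0]
    - [255, 0.004, 0.046, 0.0215, 0]

```text
t: 12.82
ee_pos: [486.1, 257.2, 218.6]
orientation: [0.347, 3.122, 0.001]
ft_force: [0.5, -1.8, 1.1]
width: 0.4
```

```bash
python3 - <<'E'
from h import *
cv2.imwrite('pics/m_s.png',cv2.resize(get_image('side')[60:260,200:360],None,fx=3,fy=3,interpolation=cv2.INTER_CUBIC))
for th in (.4,.6,.8,1.,1.2,1.3): print(th,to_tool(toeT(th)))
o=get_obs();print(o['width'],o['ee_pos'],o['ft_force'])
E
```

```text
0.4 [-0.0044, -0.0278, -0.0186]
0.6 [-0.0022, -0.0092, -0.0087]
0.8 [0.0008, 0.007, 0.0046]
1.0 [0.0044, 0.0202, 0.0208]
1.2 [0.0085, 0.0298, 0.0392]
1.3 [0.0107, 0.0331, 0.049]
0.7176247993178831 [485.57640252 257.87394633 217.25558456] [ 0.44852238 -0.206746   -0.27077157]
```

View pics/m_s.png

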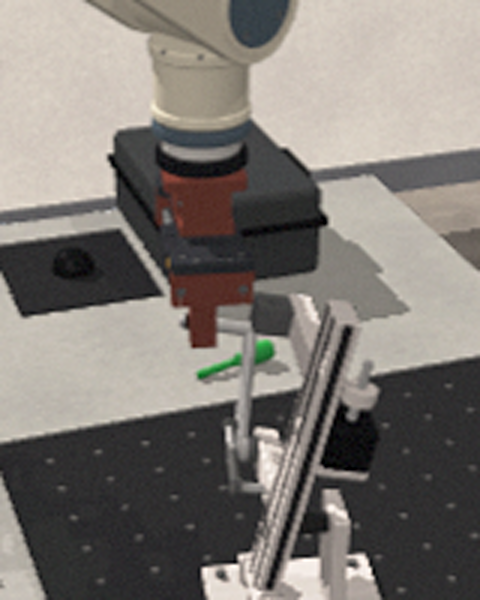

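>>> move_arm:
  deltas:
    - [255, 0.001, 0.008, 0.005, 0]
    - [255, 0.0025, 0.016, 0.012, 0]
    - [255, 0.0044, 0.0235, 0.02, 0]
    - [255, 0.0065, 0.03, 0.028, 0]
    - [255, 0.0085, 0.035, 0.036, 0]

```text
t: 13.28
ee_pos: [483.9, 290.6, 180.9]
orientation: [-0.346, -3.119, 0.008]
ft_force: [-0.8, -11.2, -5.1]
width: 0.7
```

```bash
python3 - <<'E'
from h import *
cv2.imwrite('pics/n_s.png',cv2.resize(get_image('side')[60:260,200:360],None,fx=3,fy=3,interpolation=cv2.INTER_CUBIC))
for th in (1.,1.2,1.3,1.4): print(th,to_tool(toeT(th)))
o=get_obs();print(o['width'],o['ee_pos'],o['ft_force'])
E
```

```text
1.0 [-0.005, -0.0122, -0.0168]
1.2 [-0.001, -0.0025, 0.0016]
1.3 [0.0012, 0.0009, 0.0114]
1.4 [0.0034, 0.0032, 0.0215]
0.3665591324081556 [483.40939414 291.4591835  179.65846106] [-1.74440123 -0.17104213 -1.4132035 ]
```

View pics/n_s.png

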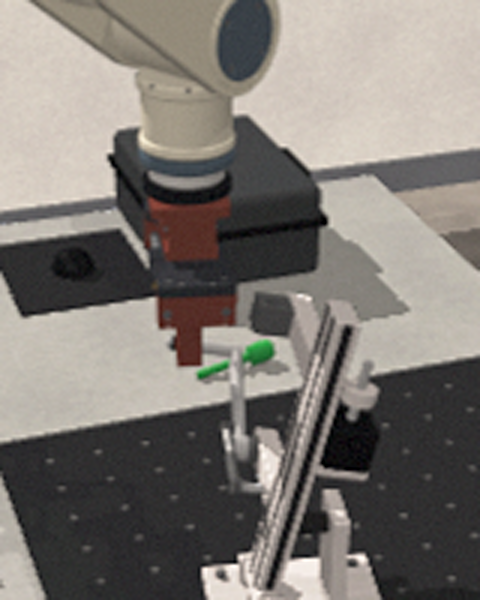

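```bash
python3 - <<'E'
from h import *
cv2.imwrite('pics/o_s.png',cv2.resize(get_image('side')[60:260,200:360],None,fx=3,fy=3,interpolation=cv2.INTER_CUBIC))
o=get_obs();print(o['width'],o['ee_pos'],o['ft_force'],o['t'])
cv2.imwrite('pics/o_w.png',get_image('wrist'))
E
```

```text
0.31736624803880586 [484.1572479  292.07968797 180.89812575] [-0.17972277  0.175251   -0.19953107] 13.3833
```

View pics/o_s.png

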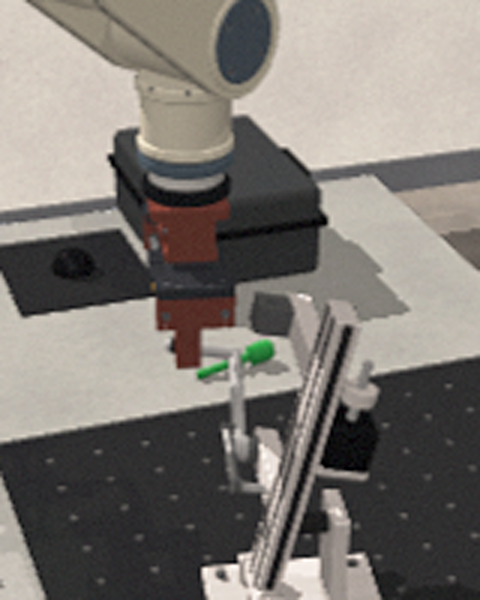

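View pics/o_w.png

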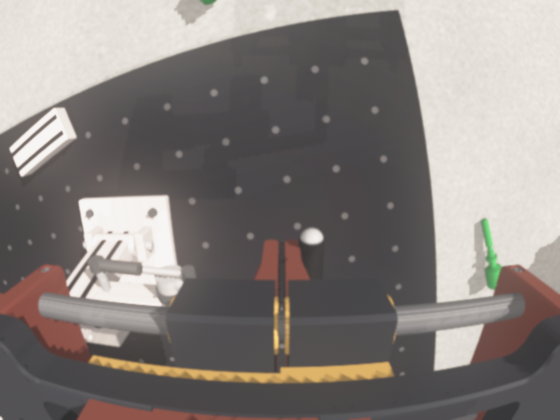

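```bash
python3 - <<'E'
from h import *
im=get_image('side')
for c in('side','wrist'): 
    if c=='wrist': w=get_image('wrist')
    print(c,[(np.round(d['location'],1).tolist(),round(d['conf'],2)) for d in place_of(c,'stand_toe')],[(np.round(d['location'],1).tolist(),round(d['conf'],2)) for d in place_of(c,'mast_top')])
for th in (.9,1.,1.1,1.2,1.3,1.4):
    q=np.array([mpoint(P,(x,90+106*np.sin(th),-190+106*np.cos(th))) for x in(-70,-85)])
    print(th,q[0].round(1),project('side',q).round(0).tolist(),project('wrist',q,get_obs()).round(0).tolist())
o=get_obs();print(o['ee_pos'],o['ft_force'],o['t'])
cv2.imwrite('pics/p_s.png',cv2.resize(im[120:220,230:330],None,fx=6,fy=6,interpolation=cv2.INTER_CUBIC))
E
```

```text
side [([486.0, 310.8, 169.7], 0.59)] [([549.2, 101.5, 298.4], 0.95)]
wrist [([489.2, 309.4, 159.1], 0.81)] []
0.9 [491.4 290.9 199.7] [[265.0, 170.0], [259.0, 169.0]] [[280.0, 294.0], [280.0, 270.0]]
1.0 [490.9 297.3 191.3] [[264.0, 172.0], [258.0, 171.0]] [[293.0, 282.0], [294.0, 258.0]]
1.1 [490.1 302.9 182.3] [[263.0, 174.0], [258.0, 173.0]] [[303.0, 270.0], [304.0, 247.0]]
1.2 [489.  307.6 172.9] [[262.0, 176.0], [257.0, 175.0]] [[310.0, 259.0], [311.0, 236.0]]
1.3 [487.6 311.3 163. ] [[261.0, 178.0], [256.0, 178.0]] [[314.0, 248.0], [316.0, 226.0]]
1.4 [485.9 314.1 153. ] [[260.0, 181.0], [255.0, 180.0]] [[317.0, 238.0], [318.0, 216.0]]
[485.80180087 292.28707016 183.88135058] [-0.12475225  0.24468435 -0.85588333] 13.7333
```

View pics/p_s.png

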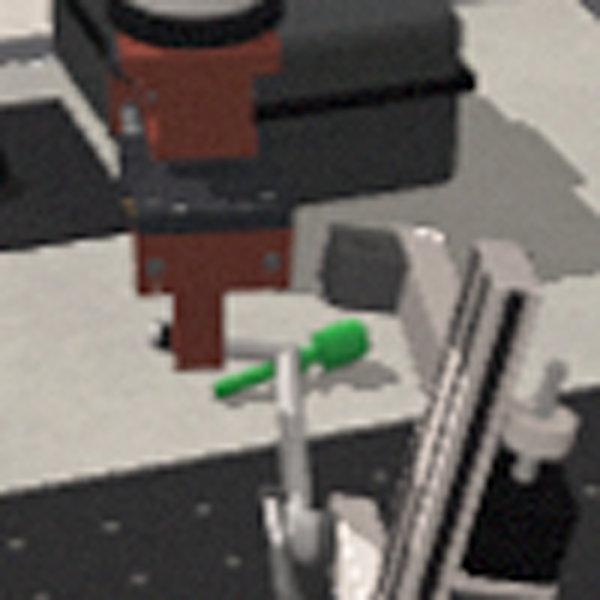

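>>> move_arm:
  deltas:
    - [255, 0.001, 0.003, 0.005, 0]
    - [255, 0.002, 0.005, 0.01, 0]
    - [255, 0.003, 0.006, 0.016, 0]
    - [255, 0.003, 0.007, 0.02, 0]

```text
t: 14.07
ee_pos: [483.4, 299.5, 162.2]
orientation: [-0.347, -3.122, 0.001]
ft_force: [0.3, 0.2, -0.8]
width: 0.6
```

```bash
python3 - <<'E'
from h import *
im=get_image('side')
for c in('side','wrist'): 
    if c=='wrist': w=get_image('wrist')
    print(c,[(np.round(d['location'],1).tolist(),round(d['conf'],2)) for d in place_of(c,'stand_toe')],[(np.round(d['location'],1).tolist(),round(d['conf'],2)) for d in place_of(c,'mast_top')])
o=get_obs();print(o['ee_pos'],o['ft_force'],o['t'])
cv2.imwrite('pics/q_s.png',cv2.resize(im[120:280,220:360],None,fx=4,fy=3.7,interpolation=cv2.INTER_CUBIC))
E
```

```text
side [([443.8, 252.4, 37.6], 0.73), ([488.5, -319.7, 13.4], 0.58), ([623.1, -0.0, 1.7], 0.35)] [([552.5, 102.6, 302.1], 0.91)]
wrist [([433.2, 196.9, 32.8], 0.77)] []
[483.99778085 299.47794666 163.24646311] [ 1.09831764 -0.53518783 -0.23233386] 14.3667
```

View pics/q_s.png

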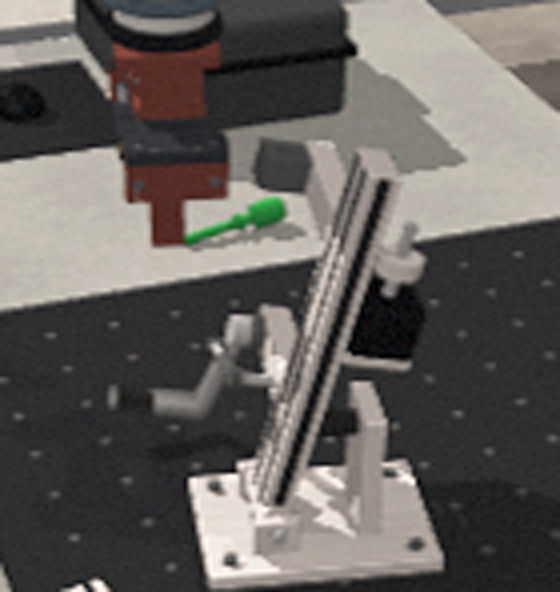

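>>> move_arm:
  deltas:
    - [255, 0, 0, -0.03, 0]
    - [255, 0, 0, -0.07, 0]
    - [255, 0, 0, -0.11, 0]
    - [255, 0, 0, -0.15, 0]
    - [0, 0, 0, -0.19, 0]

```text
t: 14.78
ee_pos: [483.6, 299.2, 355.5]
orientation: [0.348, 3.122, 0.0]
ft_force: [0.7, -0.1, 0.0]
width: 4.2
```

```bash
python3 - <<'E'
from h import *
im=get_image('side')
for c in('side','wrist','top'): 
    if c!='side': w=get_image(c)
    print(c,[(np.round(d['location'],1).tolist(),round(d['conf'],2)) for d in place_of(c,'stand_toe')],[(np.round(d['location'],1).tolist(),round(d['conf'],2)) for d in place_of(c,'mast_top')])
for th in (2.9,3.14,3.32):
    q=mpoint(P,(-70,90+106*np.sin(th),-190+106*np.cos(th)));print(th,q.round(1),project('side',q).round(1))
o=get_obs();print(o['ee_pos'],o['ft_force'],o['t'])
g=mpoint(P,(0,0,-22));print('grip',g,to_tool((g[0],g[1],420),1.349))
cv2.imwrite('pics/r_s.png',cv2.resize(im[120:280,220:360],None,fx=4,fy=3.7,interpolation=cv2.INTER_CUBIC))
E
```

```text
side [([435.3, 199.5, 32.7], 0.74), ([553.5, -331.4, 25.2], 0.68), ([358.9, 36.2, 11.3], 0.25)] [([550.1, 103.1, 301.6], 0.95)]
wrist [([433.6, 198.0, 30.9], 0.66)] [([545.9, 103.1, 307.4], 0.81)]
top [([429.0, 196.8, 37.8], 0.69), ([542.5, 104.2, 308.0], 0.47)] [([543.7, 104.8, 306.6], 0.66)]
2.9 [442.8 242.7  34.9] [[254.1 232.4]]
3.14 [436.6 218.3  31.9] [[254.5 238.8]]
3.32 [432.8 199.7  33.6] [[255.2 242.6]]
[483.30908825 299.06528857 351.4419393 ] [-0.00131403  0.17275776  0.19369891] 15.2333
grip [541.78671807 102.19499482 284.04256743] [-0.1002, -0.1793, -0.0684, np.float64(0.0)]
```

View pics/r_s.png

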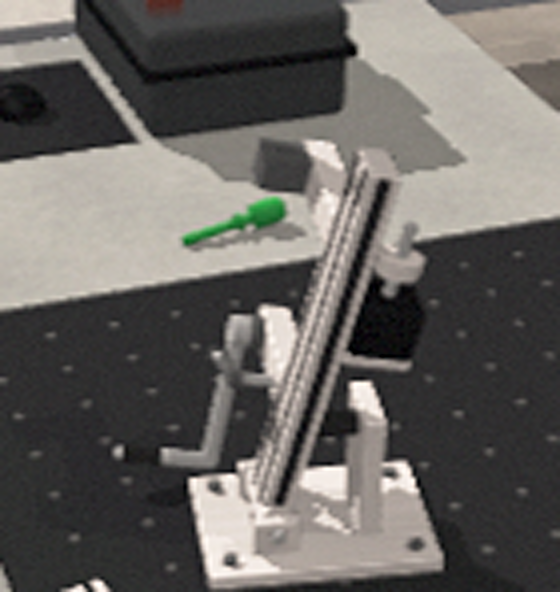

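>>> move_arm:
  deltas:
    - [0, -0.01, -0.016, -0.03, 0]
    - [0, -0.028, -0.046, -0.05, 0]
    - [0, -0.046, -0.081, -0.068, 0]
    - [0, -0.065, -0.116, -0.068, 0]
    - [0, -0.084, -0.15, -0.068, 0]

```text
t: 15.65
ee_pos: [533.3, 133.2, 421.6]
orientation: [0.346, 3.122, 0.0]
ft_force: [0.6, -0.2, 0.2]
width: 72.5
```

>>> move_arm:
  deltas:
    - [0, -0.014, -0.025, 0, 0]
    - [0, -0.0175, -0.03, 0, 0]
    - [0, -0.0175, -0.03, 0, 0]
    - [0, -0.0175, -0.03, 0, 0]

```text
t: 15.98
ee_pos: [543.1, 101.8, 420.3]
orientation: [-0.349, -3.12, -0.0]
ft_force: [-0.3, 0.4, -0.2]
width: 88.0
```

```bash
python3 look.py s; python3 - <<'E'
from h import *
g=mpoint(P,(0,0,-20));o=get_obs();print('grip',g,to_tool((g[0],g[1],g[2]-5),1.349),o['ee_pos'],o['width'])
im=cv2.imread('pics/s_w0.png')
cv2.imwrite('pics/s_z.png',cv2.resize(im[100:300,180:380],None,fx=3,fy=3,interpolation=cv2.INTER_CUBIC))
for off in ((0,-20,0),(0,20,0),(-10,-20,0),(-10,20,0)): print(off,project('wrist',mpoint(P,off),o).round(1))
E
```

```text
mast_top [281.  211.2]
pin_seat [385.9 164.1]
pin_knob [395.  175.5]
stand_pivot [346.9 127.7]
stand_toe [369.  111.4]
mast_top [([549.4, 101.1, 305.5], 0.58)]
pin_knob [([547.9, -332.8, 28.9], 0.69), ([649.1, 537.4, 10.2], 0.62)]
pin_seat [([536.4, 209.7, 264.6], 0.98)]
stand_toe [([435.9, 197.1, 34.5], 0.56)]
[543.12848232 101.78427538 420.31252827] 15.9833
grip [542.21251418 102.09910768 285.99436233] [0.0006, -0.0008, 0.14, np.float64(0.0018)] [543.03146126 102.75210004 421.03601084] 87.82156247458168
(0, -20, 0) [[256.3 211.1]]
(0, 20, 0) [[303.5 211.2]]
(-10, -20, 0) [[255.9 200.6]]
(-10, 20, 0) [[304.  200.7]]
```

View pics/s_z.png

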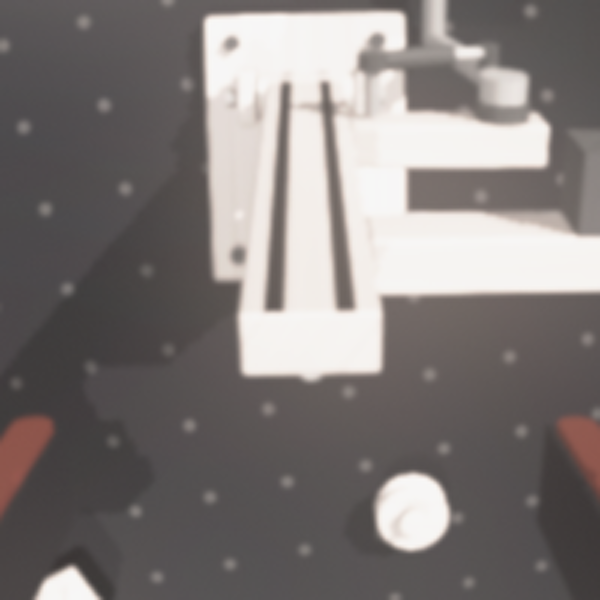

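>>> move_arm:
  deltas:
    - [0, -0.001, 0.0012, 0.03, 0]
    - [0, -0.001, 0.0012, 0.065, 0]
    - [0, -0.001, 0.0012, 0.1, 0]
    - [0, -0.001, 0.0012, 0.125, 0]
    - [0, -0.001, 0.0012, 0.138, 0]

```text
t: 16.65
ee_pos: [542.5, 103.1, 279.6]
orientation: [-0.345, -3.118, 0.002]
ft_force: [-0.9, 1.1, -0.2]
width: 87.5
```

>>> move_arm:
  deltas:
    - [0, 0, 0, 0, 0]
    - [0, 0, 0, 0, 0]
    - [0, 0, 0, 0, 0]

```text
t: 16.9
ee_pos: [545.3, 103.1, 284.5]
orientation: [0.346, 3.121, 0.001]
ft_force: [1.0, -1.0, -0.3]
width: 87.9
```

```bash
python3 - <<'E'
from h import *
o=get_obs();print(to_tool((544.2,103.7,281),1.349),o['ee_pos'],o['ft_force'],o['width'])
cv2.imwrite('pics/t_w.png',get_image('wrist'))
cv2.imwrite('pics/t_s.png',cv2.resize(get_image('side')[100:260,240:360],None,fx=4,fy=3.7,interpolation=cv2.INTER_CUBIC))
E
```

```text
[0.0012, 0.0004, 0.0035, np.float64(0.0007)] [545.30294123 103.06858681 284.45844517] [ 1.04230493 -1.00161845 -0.25402774] 87.87375245024398
```

View pics/t_w.png

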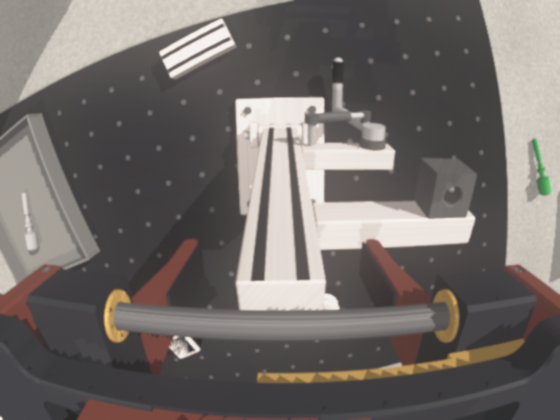

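View pics/t_s.png

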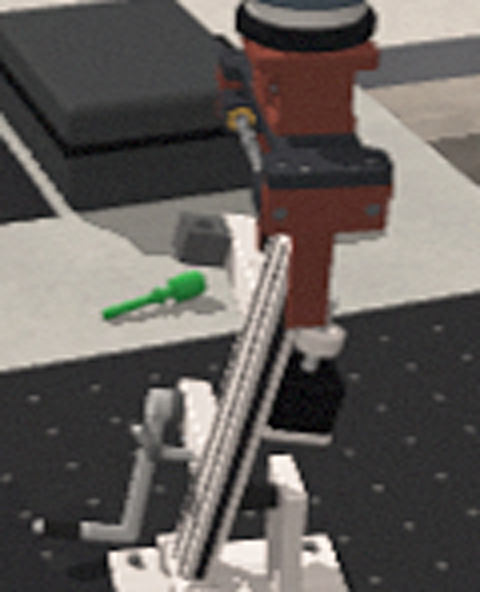

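>>> move_arm:
  deltas:
    - [255, 0.001, 0.0006, 0.003, 0]
    - [255, 0.001, 0.0006, 0.003, 0]
    - [255, 0.001, 0.0006, 0.003, 0]
    - [255, 0.001, 0.0006, 0.003, 0]
    - [255, 0.001, 0.0006, 0.003, 0]

```text
t: 17.42
ee_pos: [543.8, 103.3, 280.3]
orientation: [0.348, 3.122, 0.0]
ft_force: [-0.1, 0.7, -0.7]
width: 57.8
```

>>> move_arm:
  deltas:
    - [255, 0, 0, 0, 0]
    - [255, 0, 0, 0, 0]
    - [255, 0, 0, 0, 0]
    - [255, 0, 0, 0, 0]
    - [255, 0, 0, 0, 0]

```text
t: 17.83
ee_pos: [543.7, 103.0, 280.2]
orientation: [-0.347, -3.122, 0.001]
ft_force: [-0.3, -3.1, 0.6]
width: 40.4
```

>>> move_arm:
  deltas:
    - [255, 0.004, 0, -0.0008, 0]
    - [255, 0.01, 0, -0.002, 0]
    - [255, 0.017, 0, -0.0032, 0]
    - [255, 0.024, 0, -0.0041, 0]
    - [255, 0.03, 0, -0.0048, 0]

```text
t: 18.25
ee_pos: [514.2, 109.1, 284.8]
orientation: [0.347, 3.121, -0.003]
ft_force: [1.7, -5.4, -2.9]
width: 40.1
```

>>> move_arm:
  deltas:
    - [255, 0.006, 0, -0.0005, 0]
    - [255, 0.012, 0, -0.0009, 0]
    - [255, 0.016, 0, -0.001, 0]
    - [255, 0.019, 0, -0.0011, 0]
    - [255, 0.0205, 0, -0.0012, 0]

```text
t: 18.67
ee_pos: [493.9, 113.3, 286.1]
orientation: [0.347, 3.122, -0.004]
ft_force: [-0.2, -8.0, -1.1]
width: 40.3
```

```bash
python3 - <<'E'
from h import *
o=get_obs();print(o['ee_pos'],o['ft_force'],o['moment'],o['width'],o['qvel'].round(3))
cv2.imwrite('pics/u_s.png',cv2.resize(get_image('side')[100:280,220:360],None,fx=4,fy=3.3,interpolation=cv2.INTER_CUBIC))
for c in('side','wrist','top'): 
    if c!='side': w=get_image(c)
    for n in ('stand_toe','mast_top'): print(c,n,[(np.round(d['location'],1).tolist(),round(d['conf'],2)) for d in place_of(c,n)][:2])
print(get_obs()['ee_pos'],get_obs()['ft_force'])
E
```

```text
[493.92362782 113.2921357  286.06268838] [-0.18913904 -8.01615299 -1.14349662] [-1.15217025 -0.69684688  0.22932651] 40.31499539134693 [ 0.01  -0.024  0.027 -0.    -0.005  0.011]
side stand_toe [([436.5, 197.1, 20.1], 0.73), ([484.4, 205.9, 123.5], 0.22)]
side mast_top [([498.0, 113.6, 309.7], 0.9), ([483.3, 206.5, 122.2], 0.54)]
wrist stand_toe []
wrist mast_top [([497.7, 114.7, 314.9], 0.89), ([493.2, 220.8, 266.0], 0.72)]
top stand_toe [([487.8, 115.1, 7.9], 0.74), ([494.4, 114.3, 311.4], 0.72)]
top mast_top [([497.1, 110.3, 311.0], 0.83)]
[494.10612999 113.24069164 286.04308813] [ 0.54293021 -7.81638202 -1.75988094]
```

View pics/u_s.png

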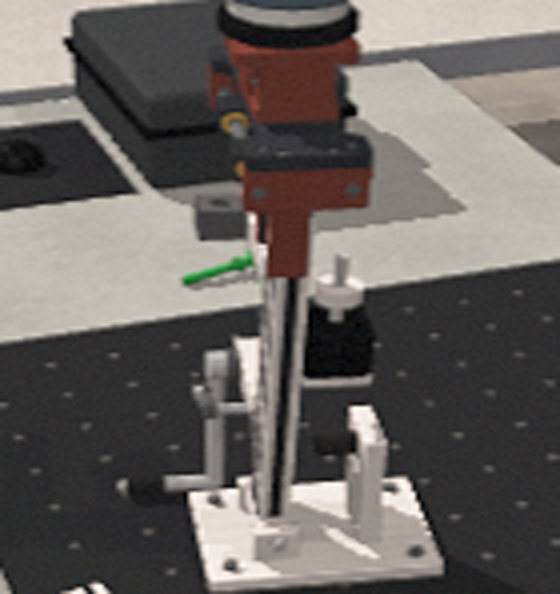

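>>> move_arm:
  deltas:
    - [255, 0.001, -0.0005, 0, 0]
    - [255, 0.002, -0.001, 0, 0]
    - [255, 0.003, -0.0015, 0, 0]
    - [255, 0.003, -0.0015, 0, 0]

```text
t: 19.45
ee_pos: [491.1, 113.8, 286.1]
orientation: [0.347, 3.122, 0.001]
ft_force: [2.1, -1.1, -4.9]
width: 39.7
```

>>> move_arm:
  deltas:
    - [255, 0.001, 0, 0, 0]
    - [255, 0.002, 0, 0, 0]
    - [255, 0.002, 0, 0, 0]

```text
t: 19.7
ee_pos: [489.1, 114.3, 286.2]
orientation: [0.347, 3.122, 0.0]
ft_force: [2.2, 0.2, -3.1]
width: 40.0
```

>>> move_arm:
  deltas:
    - [255, 0.001, 0, 0, 0]
    - [255, 0.002, 0, 0, 0]
    - [255, 0.002, 0, 0, 0]

```text
t: 19.95
ee_pos: [487.1, 114.6, 286.2]
orientation: [-0.348, -3.122, -0.0]
ft_force: [2.6, 0.1, -3.7]
width: 40.2
```

```bash
python3 - <<'E'
from h import *
o=get_obs();print(o['ee_pos'],o['ft_force'],o['moment'],o['width'])
im=get_image('side')
cv2.imwrite('pics/v_s.png',cv2.resize(im[190:290,220:340],None,fx=6,fy=6,interpolation=cv2.INTER_CUBIC))
im=get_image('top')
cv2.imwrite('pics/v_t.png',cv2.resize(im[120:280,180:340],None,fx=3.7,fy=3.7,interpolation=cv2.INTER_CUBIC))
fs=[get_obs()['ft_force']]
for c in('side','wrist','top'):
    get_image(c)
    for n in ('stand_toe','mast_top','stand_pivot'): print(c,n,[(np.round(d['location'],1).tolist(),round(d['conf'],2)) for d in place_of(c,n)][:2]); fs.append(get_obs()['ft_force'])
print(np.mean(fs,0),np.std(fs,0))
for lean in (0.02,0,-.02): print(lean,[mpoint(P,(-70,90+106*np.sin(3.32),-190+106*np.cos(3.32)),lean).round(1).tolist(),mpoint(P,(0,0,0),lean).round(1).tolist()])
E
```

```text
[487.14875239 114.64912436 286.17687758] [ 2.5668974   0.06827251 -3.66746006] [-0.07955463 -0.7754358   0.31763141] 40.170859348390955
side stand_toe [([437.6, 203.1, 16.2], 0.56), ([484.5, 207.2, 123.5], 0.33)]
side mast_top [([494.1, 112.6, 308.0], 0.9), ([488.0, 115.1, 12.8], 0.58)]
side stand_pivot [([484.3, 210.4, 122.0], 0.56)]
wrist stand_toe [([438.6, 195.5, 13.8], 0.74)]
wrist mast_top [([494.0, 115.5, 314.2], 0.97)]
wrist stand_pivot [([484.3, 207.2, 128.9], 0.88)]
top stand_toe []
top mast_top [([485.4, 116.2, 314.5], 0.67)]
top stand_pivot [([761.2, -104.4, 10.1], 0.68), ([482.6, 208.1, 122.1], 0.6)]
[ 2.1827269   1.18974928 -4.42796735] [0.58767299 0.76735249 0.28815734]
0.02 [[435.9, 199.0, 19.1], [494.3, 112.9, 312.0]]
0 [[436.3, 198.9, 17.7], [489.0, 114.1, 312.0]]
-0.02 [[436.8, 198.8, 16.3], [483.7, 115.3, 312.0]]
```

View pics/v_s.png

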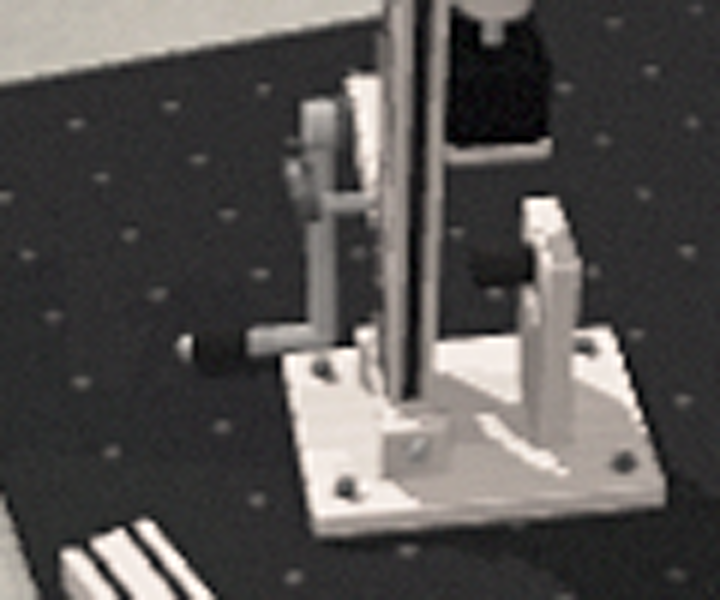

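```bash
python3 - <<'E'
from h import *
o=get_obs();im=get_image('wrist');cv2.imwrite('pics/w_w.png',im)
im=get_image('side')
for lean,col in ((.02,(0,255,255)),(0,(0,0,255)),(-.02,(255,0,0))):
    for off in ((-10,-20,-270),(-10,-20,-60)):
        pass
    a,b=project('side',[mpoint(P,(-10,-20,-230),lean),mpoint(P,(-10,-20,0),lean)])
    a2,b2=project('side',[mpoint(P,(10,-20,-230),lean),mpoint(P,(10,-20,0),lean)]);print(lean,a.round(1),b.round(1),a2.round(1),b2.round(1))
cv2.imwrite('pics/w_s.png',cv2.resize(im[140:270,250:340],None,fx=4.5,fy=4.5,interpolation=cv2.INTER_CUBIC))
E
```

```text
0.02 [283.4 248.1] [286.9 167.2] [291.3 247.7] [295.8 166.9]
0 [283.  248.2] [284.5 167.4] [290.9 247.6] [293.4 167. ]
-0.02 [282.7 248.3] [282.1 167.6] [290.6 247.6] [291. 167.]
```

View pics/w_s.png

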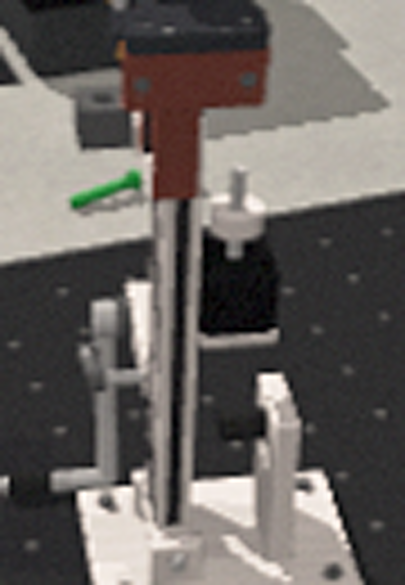

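View pics/w_w.png

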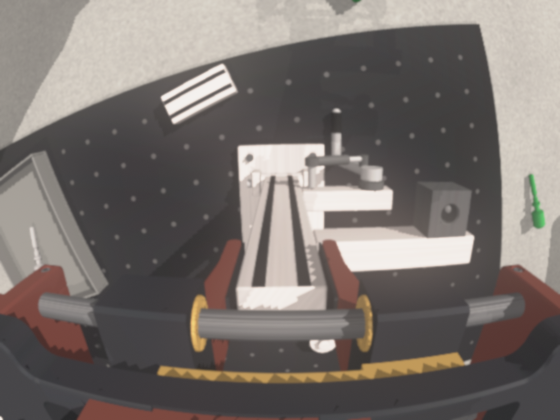

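>>> move_arm:
  deltas:
    - [255, 0.001, 0, 0, 0]
    - [255, 0.002, 0, 0, 0]
    - [255, 0.002, 0, 0, 0]
    - [255, 0.002, 0, 0, 0]

```text
t: 21.08
ee_pos: [485.5, 115.0, 286.2]
orientation: [0.348, 3.122, 0.0]
ft_force: [4.5, 1.7, -5.6]
width: 40.1
```

```bash
cat > st.py <<'E'
from h import *
fs=[];ms=[];ims=[]
for i in range(4):
    ims.append(get_image('side').astype(float)); o=get_obs(); fs.append(o['ft_force']);ms.append(o['moment'])
print('pos',o['ee_pos'].round(2),'F',np.mean(fs,0).round(2),'M',np.mean(ms,0).round(3),o['t'])
g=np.mean(ims,0).mean(2); np.save('pics/g.npy',g)
# right mast edge: strongest bright->dark gradient (falling) near expectation per row
rows=[];xs=[]
for r in range(190,238):
    seg=g[r,286:302]; d=-np.diff(seg); k=int(np.argmax(d)); 
    if 0<k<len(d)-1:
        den=d[k-1]-2*d[k]+d[k+1]; s=0.5*(d[k-1]-d[k+1])/den if den else 0
        rows.append(r); xs.append(286.5+k+s)
rows=np.array(rows);xs=np.array(xs)
p=np.polyfit(rows,xs,1)
for _ in range(5):
    e=xs-np.polyval(p,rows); m=abs(e)<max(0.4,1.5*np.median(abs(e))); p=np.polyfit(rows[m],xs[m],1)
print('edge slope',p[0],'x@190',np.polyval(p,190),m.sum())
for lean in (.03,.02,.01,0,-.01,-.02):
    a,b=project('side',[mpoint(P,(10,-20,-230),lean),mpoint(P,(10,-20,-50),lean)]);print(lean,round((b-a)[0]/(b-a)[1],4),end=' ')
E
python3 st.py
```

```text
pos [485.5  114.98 286.18] F [ 4.69  1.62 -6.84] M [ 0.223 -1.14   0.309] 21.2833
edge slope -0.22709486873013085 x@190 295.47261472462407 32
0.03 -0.0691 0.02 -0.0562 0.01 -0.0434 0 -0.0305 -0.01 -0.0176 -0.02 -0.0046
```

>>> move_arm:
  deltas:
    - [255, 0.0005, 0, 0.0005, 0]
    - [255, 0.001, 0, 0.001, 0]
    - [255, 0.001, 0, 0.001, 0]
    - [255, 0.001, 0, 0.001, 0]

```text
t: 21.62
ee_pos: [485.2, 115.0, 286.1]
orientation: [0.347, 3.12, 0.0]
ft_force: [5.4, -0.7, 1.8]
width: 39.9
```

```bash
python3 st.py; python3 - <<'E'
from h import *
g=np.load('pics/g.npy')
np.set_printoptions(linewidth=200)
for r in (192,200,208,216,224,232): print(r,g[r,278:302].astype(int))
get_image('wrist')
for n in ('stand_toe','mast_top'): print([(np.round(d['location'],1).tolist(),round(d['conf'],2)) for d in place_of('wrist',n)][:2])
E
```

```text
pos [485.2  115.03 286.11] F [ 4.99 -0.38  2.36] M [-0.191 -1.191  0.285] 21.8167
edge slope -0.09206325007191826 x@190 293.37224773970604 46
0.03 -0.0691 0.02 -0.0562 0.01 -0.0434 0 -0.0305 -0.01 -0.0176 -0.02 -0.0046 192 [198 199 188 157 121  91 114 133 145 125  67  24  21 100 154 127  47  29  48  84 116 135 149 148]
200 [ 43  44  43  43  55 117 160 154 144 119  39  28  37 107 154 119  18  13  14  15  17  16  17  16]
208 [127 212 238 238 205  90 130 143 145 121  40  21  59 118 155 125   3  13  12  14  13  13  13  14]
216 [ 49 137 215 237 210 102 142 167 144 117  20  24  58 118 138 133 153 152 153 152 149 146 133 119]
224 [130 128 132 160 157 108 134 155 145 118  22  22  79 134 131  72  42  48  46  47  47  46  45  46]
232 [ 60  80  75  50  77 111 135 155 135  92  20  22  99 154 128  54  45  47  46  44  39  40  43  40]
[([439.2, 198.2, 18.1], 0.74)]
[([491.1, 113.9, 312.1], 0.73)]
```

```bash
python3 - <<'E'
from h import *
cv2.imwrite('pics/x_t.png',get_image('top'))
for n in ('motor','offcut','pulley','pin_knob'): print(n,[(np.round(d['location'],1).tolist(),round(d['conf'],2)) for d in place_of('top',n)][:3])
im=get_image('side'); cv2.imwrite('pics/x_s.png',im)
for n in ('motor','offcut','pulley','pin_knob','stand_toe'): print(n,[(np.round(d['location'],1).tolist(),round(d['conf'],2)) for d in place_of('side',n)][:3])
o=get_obs();print(o['ee_pos'],o['ft_force'],o['width'],o['t'])
E
```

```text
motor [([760.9, -103.5, 8.3], 0.65)]
offcut []
pulley [([750.6, 119.6, 9.3], 0.53)]
pin_knob [([546.5, -335.6, 31.4], 0.71), ([642.0, 536.2, 15.4], 0.69), ([260.7, 261.5, 15.8], 0.57)]
motor [([757.7, -100.3, 15.9], 0.71)]
offcut [([361.7, 39.7, 11.1], 0.68)]
pulley [([755.5, 124.6, 13.7], 0.54)]
pin_knob [([259.1, 264.2, 12.7], 0.66), ([548.0, -328.8, 26.0], 0.58), ([648.6, 534.2, 11.4], 0.4)]
stand_toe [([439.6, 197.6, 19.2], 0.84)]
[485.23939638 115.04353453 286.14376738] [5.57725306 0.27679399 1.4970114 ] 39.80925046240829 22.5167
```

View pics/x_s.png

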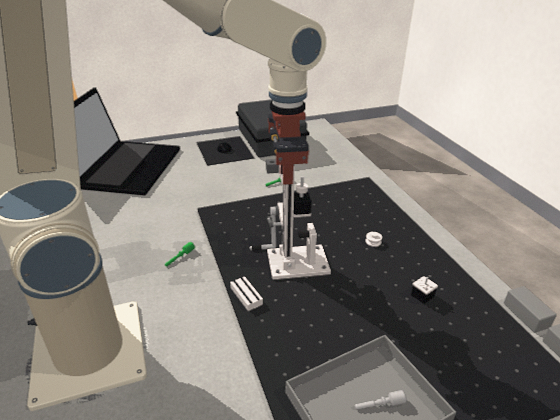

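>>> move_arm:
  deltas:
    - [255, 0.0007, 0, 0, 0]
    - [255, 0.0015, 0, 0, 0]
    - [255, 0.0015, 0, 0, 0]
    - [255, 0.0015, 0, 0, 0]

```text
t: 22.85
ee_pos: [484.5, 115.2, 286.1]
orientation: [0.347, 3.118, 0.0]
ft_force: [8.3, -2.4, -0.5]
width: 39.8
```

```bash
python3 st.py | head -1
```

```text
pos [484.55 115.17 286.12] F [ 8.43 -1.41 -0.33] M [-0.379 -1.801  0.249] 23.05
```

```bash
python3 -c "
from workcell import *
print(close_job()); print(get_obs()['t'])"
```

```text
the job is handed in; nothing more can be done
None
the job is handed in; nothing more can be done
```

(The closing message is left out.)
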